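# Seat the test pot's cover and hold the timing probe in its guide hole

## Robot

A 6-joint arm with a two-finger parallel gripper is mounted at the origin on the work surface. World frame = base frame: x ahead of the robot, y to its left, z up, the work surface at z = 0. Lengths are in m, angles in rad, forces in N, time in s.
With the tool pointing down it reaches from about 0.35 to 0.875 m from the base axis. Payload 15.5 kg.
Tool frame: the origin (TCP) lies at the very end of the fingers, on their centre line; the grasp point (between the pads) lies ctrl.hold_point_z behind it (ctrl.hold_point_z is the distance from the TCP to the grasp point, in m); z points along the fingers, y is the line along which they close (so a half turn about z gives the same grasp; the last joint's range is limited). The gripper opens to 85 mm and grips with 20 to 120 N. Pads are 22 mm wide; open, the fingers measure 114 mm over their backs; the gripper's body (76 mm by 85 mm) begins 54 mm behind the grasp point. The pads swing forward as they close: fully open they stand 13 mm farther back than shut.
Start: joints at [1.143, 0.494, 1.345, -0, 1.302, -0.096], TCP at [0.204, 0.591, 0.231] pointing down, gripper open.
Joint ranges: [-2.91, 2.91], [-0.82, 2.16], [0.22, 2.67], [-1.22, 4.37], [0.12, 2.79], [-3.08, 3.08]. Speed limits (rad/s): [1.89, 1.89, 2.57, 3.01, 3.01, 3.01].

## Interface

Orientations are given as a rotation vector (axis times angle).
In Python, from station import ctrl gives the robot as it stands.
- The arm moves only by the shell command python3 -m handwheel 'ROWS' [OPENING] [FORCE]. ROWS is JSON, a list of rows, each an object of numbers: "tx", "ty", "tz": the shift along the tool's x, y, z in mm; "turn": the turn about the tool's z in degrees. In form: [{"tx": .., "ty": .., "tz": .., "turn": ..}, ...]. A call has exactly 8 rows; each row is the pose to reach, as a shift and turn from the pose commanded when the call began, along the tool's axes at that moment; what a row does not reach only later rows make up. A row lasts 1/12 s, in which the tool goes at most 41.7 mm and 7.16 degrees, less where a joint would pass 70% of its speed; a pose out of reach is approached as far as the arm can. A call with a gripper value outside its range is refused whole. OPENING is the closure, from -1 (fully open) to 1 (shut), set as the call begins (- or left out, the last holds). The fingers move at their own pace and stop on an object; FORCE is the grip in N (left out, the last holds). Time passes only in rows, so rows that repeat a pose let the fingers close, or fill a call up. It gives the time, the measured TCP pose, the force, the opening and the grip force at its end, in the units of the state.
- ctrl.read_state(): the state, without advancing time (a new reading comes with each control period).
- ctrl.grab_frame(name): name is "side" or "top"; returns the picture (420x560x3 uint8, blue, green, red); there is no depth.
- ctrl.camera_info(name): a dict with "vertical_fov" (degrees; the focal length in pixels is half the picture's height over the tangent of half this angle, whatever the lens; pixels are square), "cx", "cy" (the principal point, pixels), "xyz" and "attitude" of the camera in the world. Camera axes: x right, y down, z forward; pixel columns grow to the right and rows downward; lengths in m; the calibration is good to about 2 mm. A picture is of the moment at which its call begins. camera_info takes no time and is no camera call.
- ctrl.close_job(): hands the job in; it is judged then, once.
The state is a dict: "time": time; "q": joint angles; "dq": joint speeds; "effort": joint torques, N m; "position": TCP position; "orientation": TCP orientation; "contact_force": force on the tool from outside, world axes, zero at the start; "ft_torque": the same for the moment, N m; "width": finger opening in m; "gripper_force": force on a finger pad.
Only numpy, scipy, OpenCV 4.12 (cv2) and the standard library are available. Lean on these libraries where they do the work, as an engineer would, in place of code of your own. Each camera call takes 0.05 s, during which the arm holds its last target. There are 200 camera calls.

## Task

On the watchmaker's bench, first push the cover of the round test pot fully home on its rim. Then take the probe (the tool with the tall smooth cylindrical head) out of the rack and lower it upright through the guide hole in the cover, without ever touching the cover or pot with it, until the dark band on its rod is level with the cover's top face. Finish while holding it there, still and centred in the hole; leave everything else in its place.

Things in the scene. Friction and masses are not known exactly. Their poses are not given: they have to be found in the camera images.
- pot: fixed test pot: round steel pot 88 mm across and 70 mm high (rim height above the bench) on a square base 120 x 120 x 10 mm. Origin under its centre on the bench, z up. The floor inside is 14 mm above the bench.
- cover (a joint): the pot's aluminium cover, pushed straight down: in m, 0 = 8 mm proud, 0.008 = fully home (flange on the pot's rim); starts at 0 to 0.003. About 8 N of friction, no spring; a push of 15 to 20 N drives it home. Flange 94 mm across, 6 mm thick; a 76 mm plug reaches 22 mm below the flat top. Push anywhere on the ring round the hole, e.g. with fingers 40 mm apart, one either side of the hole.
- guide_hole (a point): centre of the guide hole's mouth, on the cover's top face (it moves with the cover; 76 mm above the bench when home). The hole is round, vertical, 22 mm in diameter and 22 mm deep, in the cover's middle, and opens below into the pot. z up.
- rack: fixed wooden tool rack: top plate 60 x 210 mm, its top face 120 mm above the bench, foot 80 x 220 mm; three 16 mm holes, 70 mm apart in a row along its y axis, the middle one at its centre. Three steel tools hang upright in them by their heads, in any order. Origin under its centre on the bench, z up.
- probe: the probe: all steel, a round rod 10 mm thick, 100 mm long under a tall smooth cylindrical head 24 mm across, 45 mm tall (the tallest of the three heads); about 110 to 180 g. Origin at the centre of the rod's tip, z along the rod to the head. Hangs in the rack, head resting on the plate, tip 20 mm above the bench; draws out straight upwards.
- probe_grip (a point): point on the probe's axis, in its head, 128 mm above the tip and 28 mm above the head's underside: where to grip it, from above, the fingers closing across the rack (along the rack's x axis)
- probe_band (a point): point on the probe's axis at the middle of the narrow dark depth band (4 mm wide) round the rod, 35 mm above the tip
- square_punch: steel punch with a 26 mm square head 28 mm tall on a round rod 10 mm thick, 80 mm long; hangs in another rack hole; bystander; origin at the rod's tip, z up to the head
- knob_punch: steel punch with a flat round knob 36 mm wide, 18 mm tall on a round rod 8 mm thick, 70 mm long; hangs in another rack hole; bystander; origin at the rod's tip, z up to the knob
- watch_a: brass-cased pocket watch, 48 mm across, 13 mm thick, lying near the pot; bystander; origin under its centre
- watch_b: steel-cased pocket watch, 48 mm across, 13 mm thick, lying near the pot; bystander; origin under its centre
- loupe: black eye loupe, 38 mm wide, 36 mm tall, standing near the rack; bystander; origin under its centre
- parts_box: open yellow plastic parts box 50 x 65 x 22 mm near the rack; bystander; origin under its centre
- jar: small glass jar, 40 mm wide, 50 mm tall, with a black cap; bystander; origin under its centre
- screwdriver: screwdriver 150 mm long lying at the far side; bystander

How it is judged:
By the outcome, as a careful person would: the job done as asked, in the order asked, and still so for the second after the job is handed in, while the arm keeps its last pose, push and grip.
It also fails if it takes over 56 s, if anything falls off the work surface, if the arm or the gripper's body presses on something with over 40 N, if the wrist force passes 120 N, or if a joint passes its speed limit or range.

## Working session

There is one attempt and no reset: what is moved stays moved. The work goes in short steps, Python scripts to look and compute and a shell command to move; the robot and the scene stay as the last step left them, time stands still between calls to the robot, and variables do not carry over. Pictures are saved under pics/ and viewed, at most 10 in all, crops included, and the job is handed in when it is done.

```bash
ls; mkdir -p pics; python3 - <<'E'
from station import ctrl
import cv2
s=ctrl.read_state()
print({k:s[k] for k in('time','position','orientation','width','contact_force')},ctrl.hold_point_z)
for n in('side','top'):
    print(n,ctrl.camera_info(n)); cv2.imwrite(f'pics/{n}0.png',ctrl.grab_frame(n))
E
```

```text
pics
{'time': 0.0, 'position': array([0.20402888, 0.59037264, 0.23070113]), 'orientation': array([-5.20318932e-01, -3.09786281e+00,  1.86433998e-03]), 'width': 0.08514285849156672, 'contact_force': array([ 0.79471692, -0.34384429,  0.11506134])} 0.0187
side {'vertical_fov': 57.109773007518655, 'cx': 272.54299838230327, 'cy': 211.40325020739405, 'xyz': array([0.46267099, 0.56319382, 0.70238467]), 'attitude': array([-0.30355026,  2.80009599, -1.14665338])}
top {'vertical_fov': 52.631263637807, 'cx': 280.34021249292465, 'cy': 211.48934245066758, 'xyz': array([0.45863212, 0.03366452, 0.99769806]), 'attitude': array([-2.14451783,  2.15938823, -0.18896279])}
```

View pics/side0.png

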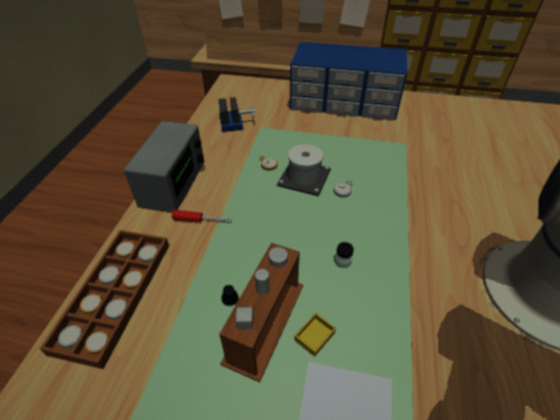

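View pics/top0.png

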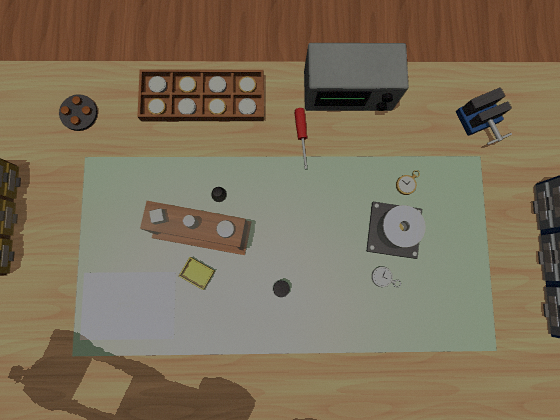

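The side view shows the pot lid at about (304,155). The rack heads are the square at (244,317), the tall probe at (262,280) in the middle hole, and the knob at (278,257). In the top view the hole is at about (404,227) and the probe head at about (189,221). Next I'll enlarge crops of both.

```bash
python3 - <<'E'
import cv2,numpy as np
a=cv2.imread('pics/side0.png');b=cv2.imread('pics/top0.png')
def c(i,x,y,w,h):
    o=cv2.resize(i[y:y+h,x:x+w],(400,300),interpolation=cv2.INTER_CUBIC)
    return cv2.convertScaleAbs(o,alpha=1.3,beta=10)
cv2.imwrite('pics/crops.png',np.vstack([np.hstack([c(a,265,135,80,60),c(a,210,235,120,90)]),np.hstack([c(b,360,195,80,60),c(b,135,185,120,90)])]))
E
```

```text
(no output)
```

View pics/crops.png

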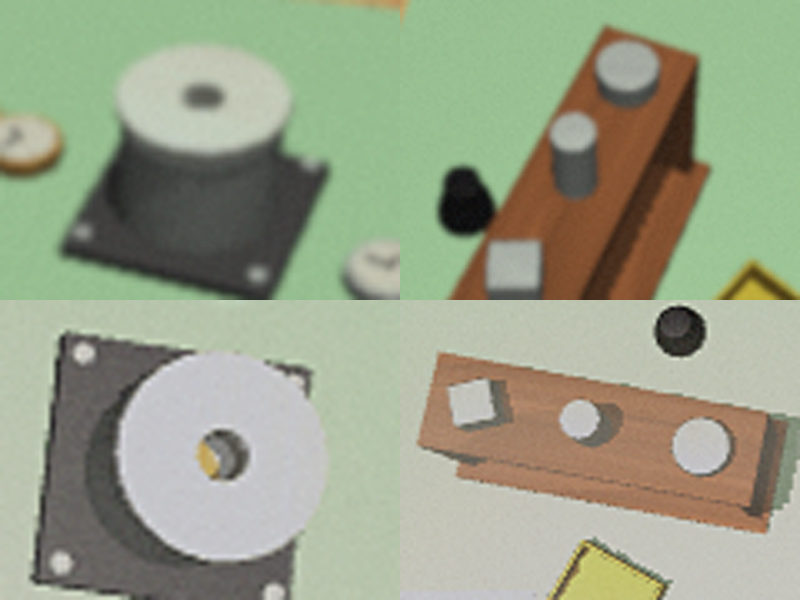

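```bash
cat > tri.py <<'E'
from station import ctrl
import numpy as np
from scipy.spatial.transform import Rotation as R
C={n:ctrl.camera_info(n) for n in('side','top')}
def ray(n,p):
    c=C[n];f=210/np.tan(np.radians(c['vertical_fov'])/2)
    d=R.from_rotvec(c['attitude']).apply([(p[0]-c['cx'])/f,(p[1]-c['cy'])/f,1]);return c['xyz'],d/np.linalg.norm(d)
def tri(s,t):
    (a,u),(b,v)=ray('side',s),ray('top',t)
    k=np.linalg.lstsq(np.c_[u,-v],b-a,rcond=None)[0]
    P,Q=a+k[0]*u,b+k[1]*v
    return (P+Q)/2,np.linalg.norm(P-Q)
def atz(n,p,z):
    a,u=ray(n,p);return a+u*(z-a[2])/u[2]
def proj(n,X):
    c=C[n];f=210/np.tan(np.radians(c['vertical_fov'])/2)
    x=R.from_rotvec(c['attitude']).inv().apply(X-c['xyz']);return f*x[:2]/x[2]+[c['cx'],c['cy']]
E
python3 - <<'E'
from tri import *
np.set_printoptions(precision=4,suppress=True)
for n,s,t,z in [('hole',(305.4,154.1),(404.1,225.9),.082),('probe',(261.5,274.2),(188.7,220.4),.165),('knob',(278,254.5),(225.3,228.5),.138),('sq',(244,314.5),(156.3,215.9),.148),('bTL',(276.8,185.2),(372.2,201.6),.01),('bBL',(319.2,194.4),(366.4,251.2),.01)]:
    print(n,*tri(s,t),'side@z',atz('side',s,z)[:2],'top@z',atz('top',t,z)[:2])
E
```

```text
hole [ 0.5687 -0.2576  0.0818] 0.00437656960011642 side@z [ 0.5709 -0.2575] top@z [ 0.5665 -0.2576]
probe [0.5726 0.1957 0.1636] 0.004425876133952679 side@z [0.5746 0.1966] top@z [0.5702 0.1952]
knob [0.5593 0.1265 0.1349] 0.004292189989817107 side@z [0.5609 0.1289] top@z [0.5568 0.126 ]
sq [0.585  0.2648 0.1445] 0.004949543294806635 side@z [0.5867 0.2667] top@z [0.582  0.2635]
bTL [ 0.6367 -0.2092  0.0022] 0.0035686708150899373 side@z [ 0.6366 -0.2007] top@z [ 0.6335 -0.2074]
bBL [ 0.518  -0.1892  0.0086] 0.0034266871036452142 side@z [ 0.5196 -0.1876] top@z [ 0.5162 -0.1889]
```

Heights agree with the text (82, 164, 135 and 145 mm), the rack holes are 70 mm apart and the rack is yawed −10.5°. The two cameras differ by 4.4 mm in x, so I'll refine that using the gripper itself. Now heading for the pot.

```bash
python3 -m handwheel '[{"tx":-10,"ty":-11,"tz":0,"turn":7},{"tx":-30,"ty":-33,"tz":0,"turn":14},{"tx":-54,"ty":-59,"tz":0,"turn":21},{"tx":-80,"ty":-87,"tz":0,"turn":28},{"tx":-106,"ty":-116,"tz":0,"turn":35},{"tx":-132,"ty":-145,"tz":0,"turn":42},{"tx":-158,"ty":-174,"tz":0,"turn":49},{"tx":-185,"ty":-202,"tz":0,"turn":56}]' 0.06 40; cat > go.py <<'E'
import sys
from tri import *
np.set_printoptions(precision=4,suppress=True)
# usage: go.py x y z yaw(of tool y, deg) -> shift in tool axes
s=ctrl.read_state();Rm=R.from_rotvec(s['orientation'])
M=Rm.as_matrix();yaw=np.degrees(np.arctan2(M[1,1],M[0,1]))
print('t',s['time'],'pos',s['position'],'yaw',yaw,'zaxis',M[:,2],'w',s['width'],'F',s['contact_force'],'g',s['gripper_force'])
if len(sys.argv)>3:
    print('shift mm',1000*Rm.inv().apply(np.array(sys.argv[1:4],float)-s['position']),'turn',yaw-float(sys.argv[4]))
E
python3 go.py .5687 -.2576 .160 -10.5
```

```text
time: 0.77
position: [0.313, 0.3375, 0.2311]
orientation: [-1.921, -2.486, 0.001]
contact_force: [1.0, 1.0, -0.3]
width: 0.04
gripper_force: 0.0
t 0.7667 pos [0.313  0.3375 0.2311] yaw 14.611843600838558 zaxis [-0.0003 -0.0003 -1.    ] w 0.04002959317775464 F [ 0.9778  0.956  -0.329 ] g 0.0
shift mm [-640.3452   97.3787   71.2332] turn 25.111843600838558
```

```bash
python3 -m handwheel '[{"tx":-40,"ty":6,"tz":0,"turn":4},{"tx":-80,"ty":12,"tz":0,"turn":8},{"tx":-120,"ty":18,"tz":0,"turn":12},{"tx":-160,"ty":24,"tz":0,"turn":16},{"tx":-200,"ty":30,"tz":0,"turn":20},{"tx":-240,"ty":36,"tz":0,"turn":24},{"tx":-280,"ty":42,"tz":0,"turn":25},{"tx":-320,"ty":48,"tz":0,"turn":25}]'; python3 go.py .5687 -.2576 .160 -10.5
```

```text
time: 1.43
position: [0.4421, 0.0405, 0.2313]
orientation: [-2.41, -2.016, 0.0]
contact_force: [0.6, 0.9, -0.7]
width: 0.04
gripper_force: 0.0
t 1.4333 pos [0.4421 0.0405 0.2313] yaw -10.170648575910402 zaxis [-0.0001  0.     -1.    ] w 0.03997296831460178 F [ 0.6361  0.8886 -0.6595] g 0.0
shift mm [-271.0102  177.2893   71.2447] turn 0.32935142408959805
```

```bash
python3 -m handwheel '[{"tx":-32,"ty":21,"tz":8,"turn":0},{"tx":-65,"ty":42,"tz":16,"turn":0},{"tx":-98,"ty":63,"tz":24,"turn":0},{"tx":-130,"ty":84,"tz":32,"turn":0},{"tx":-162,"ty":105,"tz":40,"turn":0},{"tx":-194,"ty":126,"tz":48,"turn":0},{"tx":-222,"ty":145,"tz":54,"turn":0},{"tx":-242,"ty":158,"tz":60,"turn":0}]'; python3 go.py .5687 -.2576 .130 -10.5
```

```text
time: 2.1
position: [0.5559, -0.2263, 0.1705]
orientation: [2.409, 2.016, -0.0]
contact_force: [0.4, 0.3, -0.3]
width: 0.0405
gripper_force: 0.0
t 2.1 pos [ 0.5559 -0.2263  0.1705] yaw -10.142933431018443 zaxis [ 0.     -0.0003 -1.    ] w 0.04054012167103445 F [ 0.3534  0.2528 -0.258 ] g 0.0
shift mm [-28.4982  18.1167  40.4765] turn 0.35706656898155664
```

```bash
python3 -m handwheel '[{"tx":-14,"ty":9,"tz":12,"turn":0},{"tx":-24,"ty":15,"tz":28,"turn":0},{"tx":-26,"ty":17,"tz":36,"turn":0},{"tx":-26,"ty":17,"tz":40,"turn":0},{"tx":-26,"ty":17,"tz":40,"turn":0},{"tx":-26,"ty":17,"tz":40,"turn":0},{"tx":-26,"ty":17,"tz":40,"turn":0},{"tx":-26,"ty":17,"tz":40,"turn":0}]'; python3 go.py .5687 -.2576 .130 -10.5;  python3 - <<'E'
from tri import *
import cv2
a=ctrl.grab_frame('side');b=ctrl.grab_frame('top')
cv2.imwrite('pics/side1.png',a);cv2.imwrite('pics/top1.png',b)
c=lambda i,x,y:cv2.convertScaleAbs(cv2.resize(i[y:y+120,x:x+80],(400,600),interpolation=cv2.INTER_CUBIC),alpha=1.3,beta=10)
cv2.imwrite('pics/c1.png',np.hstack([c(a,265,85),c(b,360,165)]))
s=ctrl.read_state();print(proj('side',s['position']),proj('top',s['position']))
E
```

```text
time: 2.77
position: [0.5676, -0.2515, 0.1322]
orientation: [2.406, 2.018, 0.001]
contact_force: [-0.5, 0.4, -0.0]
width: 0.0401
gripper_force: 0.0
t 2.7667 pos [ 0.5676 -0.2515  0.1322] yaw -10.026646951314348 zaxis [ 0.0009 -0.0005 -1.    ] w 0.04006428740803633 F [-0.481   0.439  -0.0106] g 0.0
shift mm [-5.8422  2.1813  2.1632] turn 0.4733530486856523
[307.20795625 139.71913233] [408.71645651 222.57375639]
```

View pics/c1.png

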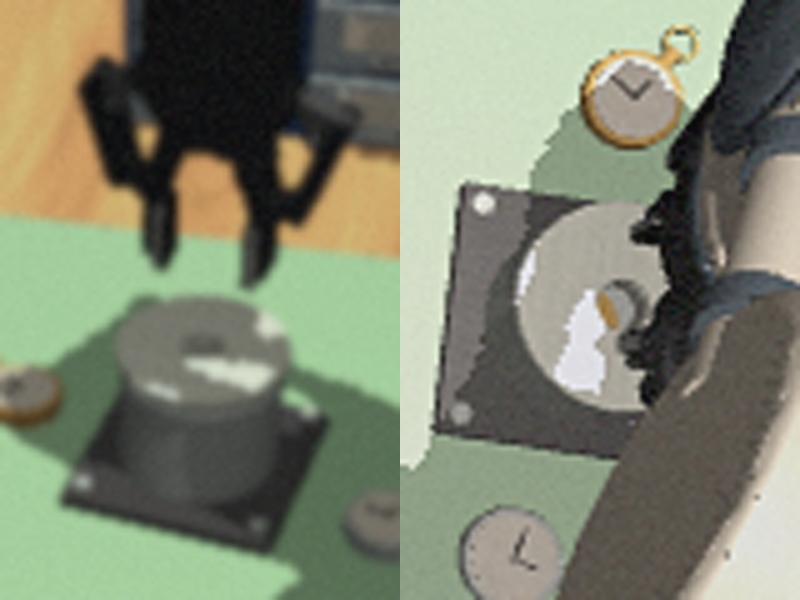

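Side view: fingertips at (290.5,138.6) and (309,141.8) straddle the hole at (305,154). Their midpoint is 1.2 px (~3 mm) left of the projected TCP, so the hole's x is about 0.568 and the averaged estimate holds. Lowering.

```bash
python3 -m handwheel '[{"tx":-3,"ty":1,"tz":8,"turn":0},{"tx":-6,"ty":2,"tz":18,"turn":0},{"tx":-6,"ty":2,"tz":28,"turn":0},{"tx":-6,"ty":2,"tz":36,"turn":0},{"tx":-6,"ty":2,"tz":42,"turn":0},{"tx":-6,"ty":2,"tz":46,"turn":0},{"tx":-6,"ty":2,"tz":48,"turn":0},{"tx":-6,"ty":2,"tz":49,"turn":0}]'; python3 -m handwheel '[{"tx":0,"ty":0,"tz":1,"turn":0},{"tx":0,"ty":0,"tz":2,"turn":0},{"tx":0,"ty":0,"tz":3,"turn":0},{"tx":0,"ty":0,"tz":4,"turn":0},{"tx":0,"ty":0,"tz":5,"turn":0},{"tx":0,"ty":0,"tz":6,"turn":0},{"tx":0,"ty":0,"tz":6,"turn":0},{"tx":0,"ty":0,"tz":6,"turn":0}]'
```

```text
time: 3.53
position: [0.5682, -0.2581, 0.0819]
orientation: [-2.407, -2.018, 0.0]
contact_force: [0.6, 0.9, -0.4]
width: 0.04
gripper_force: 0.0
time: 4.2
position: [0.5684, -0.2582, 0.0768]
orientation: [2.407, 2.018, 0.0]
contact_force: [-1.0, 0.8, 6.9]
width: 0.0401
gripper_force: 2.8
```

```bash
python3 -m handwheel '[{"tx":0,"ty":0,"tz":1,"turn":0},{"tx":0,"ty":0,"tz":2,"turn":0},{"tx":0,"ty":0,"tz":3,"turn":0},{"tx":0,"ty":0,"tz":4,"turn":0},{"tx":0,"ty":0,"tz":4,"turn":0},{"tx":0,"ty":0,"tz":4,"turn":0},{"tx":0,"ty":0,"tz":4,"turn":0},{"tx":0,"ty":0,"tz":4,"turn":0}]'
```

```text
time: 4.87
position: [0.5685, -0.2583, 0.0743]
orientation: [2.407, 2.017, 0.001]
contact_force: [-7.8, 4.7, 30.6]
width: 0.0401
gripper_force: 15.2
```

```bash
python3 - <<'E'
from tri import *
import cv2
a=ctrl.grab_frame('side');a0=cv2.imread('pics/side0.png')
cv2.imwrite('pics/side2.png',a)
c=lambda i:cv2.convertScaleAbs(cv2.resize(i[135:195,275:335],(400,400),interpolation=cv2.INTER_CUBIC),alpha=1.6,beta=10)
cv2.imwrite('pics/c2.png',np.hstack([c(a0),c(a)]))
for z in(.082,.079,.076):print(z,proj('side',np.array([.5665,-.2576+.047,z])),proj('side',np.array([.5665,-.2576,z])))
E
```

```text
0.082 [304.1194676  165.22013347] [307.0631514  154.27745689]
0.079 [304.07171619 166.14227249] [307.01074863 155.19349028]
0.076 [304.02417039 167.06044088] [306.95856442 156.10570299]
```

View pics/c2.png

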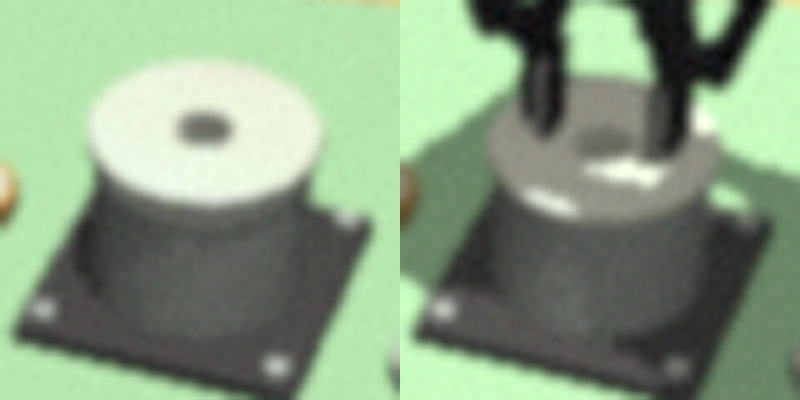

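The cover's top dropped about 2.3 px (~7 mm) and it's blocked hard at 30 N, so it is home. Now lifting and travelling to the probe.

```bash
python3 -m handwheel '[{"tx":0,"ty":0,"tz":-6,"turn":0},{"tx":0,"ty":0,"tz":-20,"turn":0},{"tx":0,"ty":0,"tz":-45,"turn":0},{"tx":10,"ty":-2,"tz":-80,"turn":0},{"tx":35,"ty":-6,"tz":-110,"turn":0},{"tx":70,"ty":-12,"tz":-130,"turn":0},{"tx":110,"ty":-19,"tz":-138,"turn":0},{"tx":150,"ty":-25,"tz":-140,"turn":0}]' -0.4 40; python3 -m handwheel '[{"tx":40,"ty":-7,"tz":0,"turn":0},{"tx":80,"ty":-14,"tz":0,"turn":0},{"tx":120,"ty":-21,"tz":0,"turn":0},{"tx":160,"ty":-28,"tz":0,"turn":0},{"tx":200,"ty":-35,"tz":0,"turn":0},{"tx":230,"ty":-40,"tz":0,"turn":0},{"tx":250,"ty":-43,"tz":0,"turn":0},{"tx":260,"ty":-45,"tz":0,"turn":0}]'; python3 go.py .572 .196 .200 -10.5
```

```text
time: 5.58
position: [0.5705, -0.1052, 0.2147]
orientation: [2.406, 2.014, 0.004]
contact_force: [0.1, -0.4, 0.4]
width: 0.0599
gripper_force: 0.0
time: 6.25
position: [0.5709, 0.1604, 0.2125]
orientation: [2.405, 2.021, 0.001]
contact_force: [0.2, -0.2, 0.4]
width: 0.0599
gripper_force: 0.0
t 6.25 pos [0.5709 0.1604 0.2125] yaw -9.934078801353854 zaxis [ 0.0006  0.0005 -1.    ] w 0.059931104088172114 F [ 0.2492 -0.2139  0.3878] g 0.0
shift mm [35.2038 -5.0411 12.4738] turn 0.5659211986461461
```

```bash
python3 -m handwheel '[{"tx":15,"ty":-2,"tz":5,"turn":0.5},{"tx":28,"ty":-4,"tz":10,"turn":0.5},{"tx":33,"ty":-5,"tz":13,"turn":0.5},{"tx":34,"ty":-5,"tz":14,"turn":0.5},{"tx":34,"ty":-5,"tz":14,"turn":0.5},{"tx":34,"ty":-5,"tz":14,"turn":0.5},{"tx":34,"ty":-5,"tz":14,"turn":0.5},{"tx":34,"ty":-5,"tz":14,"turn":0.5}]'; python3 go.py .572 .196 .200 -10.5;  python3 - <<'E'
from tri import *
import cv2
a=ctrl.grab_frame('side');b=ctrl.grab_frame('top')
cv2.imwrite('pics/side3.png',a);cv2.imwrite('pics/top3.png',b)
c=lambda i,x,y,w:cv2.convertScaleAbs(cv2.resize(i[y:y+w*3//2,x:x+w],(400,600),interpolation=cv2.INTER_CUBIC),alpha=1.3,beta=10)
cv2.imwrite('pics/c3.png',np.hstack([c(a,210,215,80),c(a,275,115,60)]))
s=ctrl.read_state();print(proj('side',s['position']),proj('top',s['position']))
E
```

```text
time: 6.92
position: [0.5722, 0.1914, 0.1985]
orientation: [2.417, 2.006, 0.0]
contact_force: [0.3, -0.8, -0.0]
width: 0.0595
gripper_force: 0.0
t 6.9167 pos [0.5722 0.1914 0.1985] yaw -10.607269172328468 zaxis [ 0.0003 -0.     -1.    ] w 0.059514144800245077 F [ 0.3477 -0.7541 -0.0464] g 0.0
shift mm [ 4.4404 -1.0239 -1.4921] turn -0.10726917232846844
[262.87987672 260.01230743] [187.20011147 217.03097516]
```

View pics/c3.png

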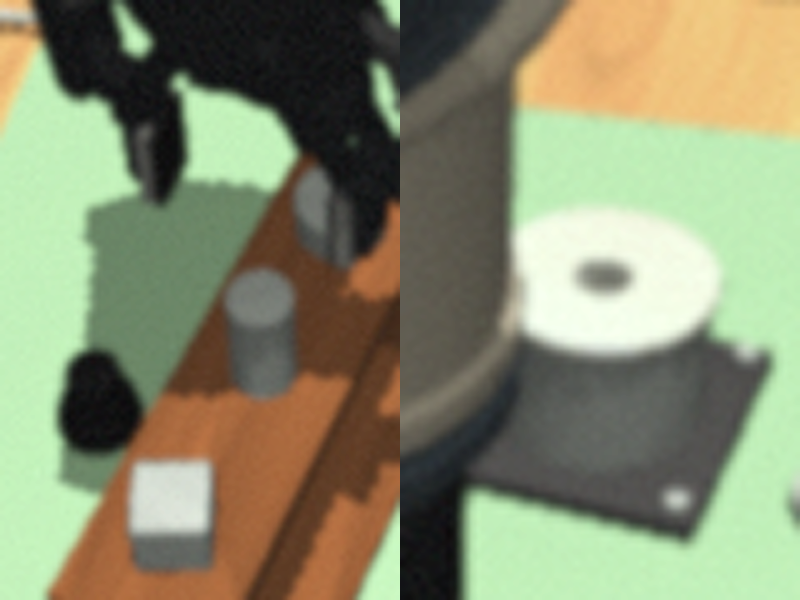

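The fingers straddle the probe head (side view, head top at (261.8,274.5)) and the cover sits flush on the pot. Descending to the grip height.

```bash
python3 -m handwheel '[{"tx":3,"ty":-1,"tz":6,"turn":0},{"tx":4,"ty":-1,"tz":18,"turn":0},{"tx":4,"ty":-1,"tz":32,"turn":0},{"tx":4,"ty":-1,"tz":46,"turn":0},{"tx":4,"ty":-1,"tz":58,"turn":0},{"tx":4,"ty":-1,"tz":65,"turn":0},{"tx":4,"ty":-1,"tz":69,"turn":0},{"tx":4,"ty":-1,"tz":69,"turn":0}]'; python3 go.py .572 .196 .129 -10.5
```

```text
time: 7.68
position: [0.5714, 0.1962, 0.1285]
orientation: [-2.416, -2.007, 0.002]
contact_force: [-1.0, -0.8, 0.3]
width: 0.0598
gripper_force: 0.0
t 7.6833 pos [0.5714 0.1962 0.1285] yaw -10.563746559638798 zaxis [-0.0012 -0.0003 -1.    ] w 0.059801913753032405 F [-0.9772 -0.7662  0.2861] g 0.0
shift mm [-0.0812  0.6113 -0.4985] turn -0.0637465596387976
```

```bash
python3 -m handwheel '[{"tx":0,"ty":0,"tz":0,"turn":0},{"tx":0,"ty":0,"tz":0,"turn":0},{"tx":0,"ty":0,"tz":0,"turn":0},{"tx":0,"ty":0,"tz":0,"turn":0},{"tx":0,"ty":0,"tz":0,"turn":0},{"tx":0,"ty":0,"tz":0,"turn":0},{"tx":0,"ty":0,"tz":0,"turn":0},{"tx":0,"ty":0,"tz":0,"turn":0}]' 1 60
```

```text
time: 8.35
position: [0.5722, 0.1963, 0.1301]
orientation: [2.416, 2.007, 0.002]
contact_force: [-1.1, -0.5, 6.4]
width: 0.0226
gripper_force: 58.5
```

```bash
python3 -m handwheel '[{"tx":0,"ty":0,"tz":-4,"turn":0},{"tx":0,"ty":0,"tz":-12,"turn":0},{"tx":0,"ty":0,"tz":-24,"turn":0},{"tx":0,"ty":0,"tz":-38,"turn":0},{"tx":0,"ty":0,"tz":-54,"turn":0},{"tx":0,"ty":0,"tz":-70,"turn":0},{"tx":0,"ty":0,"tz":-85,"turn":0},{"tx":0,"ty":0,"tz":-98,"turn":0}]'; python3 -m handwheel '[{"tx":0,"ty":0,"tz":-14,"turn":0},{"tx":0,"ty":0,"tz":-28,"turn":0},{"tx":0,"ty":0,"tz":-38,"turn":0},{"tx":0,"ty":0,"tz":-42,"turn":0},{"tx":0,"ty":0,"tz":-42,"turn":0},{"tx":0,"ty":0,"tz":-42,"turn":0},{"tx":0,"ty":0,"tz":-42,"turn":0},{"tx":0,"ty":0,"tz":-42,"turn":0}]'; python3 go.py .5683 -.2576 .265 -10.5
```

```text
time: 9.02
position: [0.5719, 0.1962, 0.2292]
orientation: [2.416, 2.007, 0.002]
contact_force: [1.1, 0.1, -1.1]
width: 0.0229
gripper_force: 58.7
time: 9.68
position: [0.5714, 0.1961, 0.2685]
orientation: [-2.416, -2.007, 0.002]
contact_force: [-0.2, 0.2, -0.5]
width: 0.0228
gripper_force: 58.7
t 9.6833 pos [0.5714 0.1961 0.2685] yaw -10.568377419665044 zaxis [-0.0014 -0.0004 -1.    ] w 0.022849097672261454 F [-0.2455  0.2274 -0.4914] g 58.74177396297455
shift mm [-446.5644   80.1607    3.6197] turn -0.06837741966504396
```

```bash
python3 -m handwheel '[{"tx":-10,"ty":2,"tz":0,"turn":0},{"tx":-30,"ty":5,"tz":0,"turn":0},{"tx":-60,"ty":11,"tz":0,"turn":0},{"tx":-95,"ty":17,"tz":0,"turn":0},{"tx":-130,"ty":23,"tz":0,"turn":0},{"tx":-165,"ty":30,"tz":0,"turn":0},{"tx":-200,"ty":36,"tz":0,"turn":0},{"tx":-235,"ty":42,"tz":0,"turn":0}]'; python3 -m handwheel '[{"tx":-35,"ty":6,"tz":0,"turn":0},{"tx":-70,"ty":13,"tz":0,"turn":0},{"tx":-105,"ty":19,"tz":0,"turn":0},{"tx":-140,"ty":25,"tz":0,"turn":0},{"tx":-170,"ty":31,"tz":0,"turn":0},{"tx":-192,"ty":35,"tz":0,"turn":0},{"tx":-205,"ty":37,"tz":0,"turn":0},{"tx":-211,"ty":38,"tz":0,"turn":0}]'; python3 -m handwheel '[{"tx":0,"ty":0,"tz":4,"turn":0},{"tx":0,"ty":0,"tz":12,"turn":0},{"tx":0,"ty":0,"tz":22,"turn":0},{"tx":0,"ty":0,"tz":30,"turn":0},{"tx":0,"ty":0,"tz":35,"turn":0},{"tx":0,"ty":0,"tz":35,"turn":0},{"tx":0,"ty":0,"tz":35,"turn":0},{"tx":0,"ty":0,"tz":35,"turn":0}]'; python3 go.py .5683 -.2576 .2345 -10.5;  python3 - <<'E'
from tri import *
import cv2
a=ctrl.grab_frame('side');b=ctrl.grab_frame('top')
cv2.imwrite('pics/side4.png',a);cv2.imwrite('pics/top4.png',b)
c=lambda i,x,y,w:cv2.convertScaleAbs(cv2.resize(i[y:y+w*3//2,x:x+w],(400,600),interpolation=cv2.INTER_CUBIC),alpha=1.8,beta=10)
cv2.imwrite('pics/c4.png',np.hstack([c(a,275,85,60),c(b,360,185,80)]))
E
```

```text
time: 10.35
position: [0.5693, -0.0447, 0.269]
orientation: [-2.416, -2.007, 0.001]
contact_force: [1.0, -1.0, -0.8]
width: 0.0225
gripper_force: 58.8
time: 11.02
position: [0.568, -0.2588, 0.2688]
orientation: [-2.418, -2.005, 0.001]
contact_force: [-1.5, 0.3, -0.9]
width: 0.0228
gripper_force: 58.8
time: 11.68
position: [0.5688, -0.2568, 0.2345]
orientation: [2.416, 2.007, 0.0]
contact_force: [1.2, 0.0, -1.0]
width: 0.0225
gripper_force: 58.8
t 11.6833 pos [ 0.5688 -0.2568  0.2345] yaw -10.554121979011608 zaxis [ 0.0004 -0.0002 -1.    ] w 0.022490899058250052 F [ 1.1916  0.03   -0.974 ] g 58.76008450984955
shift mm [-0.8869 -0.3921  0.0453] turn -0.05412197901160809
```

View pics/c4.png

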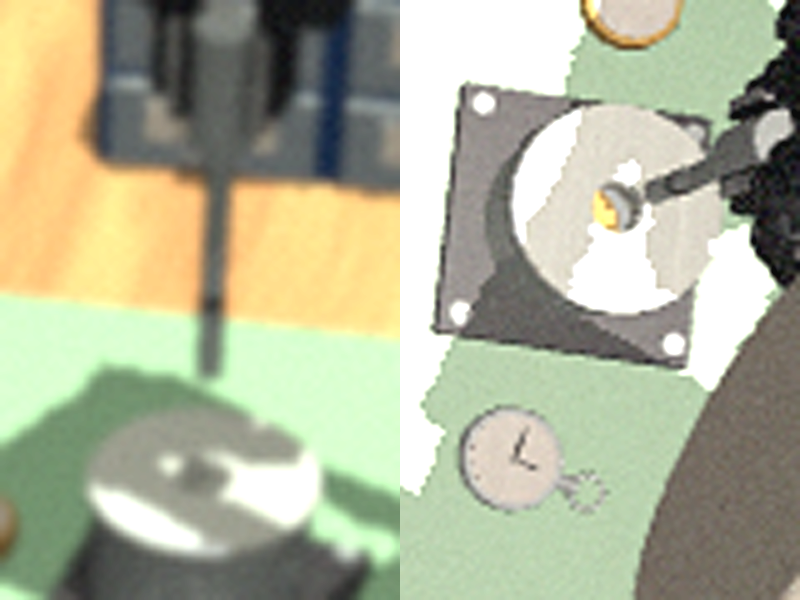

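Side: rod tip at about (305.9,139.8), band (306.1,130.0), hole (305.3,155.9). Top: rod tip about (409.8,223.0), hole (403.2,225.9). The probe is upright.

```bash
python3 - <<'E'
from tri import *
np.set_printoptions(precision=4,suppress=True)
s=ctrl.read_state();p=s['position']
S,T=(305.9,139.8),(409.8,223.0);hs,ht=(305.3,155.9),(403.2,225.9)
t=tri(S,T);h=tri(hs,ht);print('tip',*t,'hole',*h)
print('rel tip->hole',h[0]-t[0],'in tool mm',1000*R.from_rotvec(s['orientation']).inv().apply(h[0]-t[0]))
z=p[2]-.110
print('bias side',S-proj('side',[*p[:2],z]),'top',T-proj('top',[*p[:2],z]))
for n,a,b in(('side',S,hs),('top',T,ht)): print(n,'diff at heights',atz(n,b,.076)[:2]-atz(n,a,z)[:2])
E
```

```text
tip [ 0.5691 -0.2549  0.1289] 0.004251407909520789 hole [ 0.5691 -0.2575  0.076 ] 0.0036770254386251353
rel tip->hole [-0.     -0.0026 -0.0529] in tool mm [-2.5459  0.4035 52.8798]
bias side [-0.9843 -1.0364] top [-0.2836  0.6452]
side diff at heights [-0.0011  0.0034]
top diff at heights [-0.0003 -0.0012]
```

```bash
python3 -m handwheel '[{"tx":-1,"ty":0,"tz":4,"turn":0},{"tx":-1.5,"ty":0,"tz":12,"turn":0},{"tx":-1.5,"ty":0,"tz":22,"turn":0},{"tx":-1.5,"ty":0,"tz":30,"turn":0},{"tx":-1.5,"ty":0,"tz":35,"turn":0},{"tx":-1.5,"ty":0,"tz":36,"turn":0},{"tx":-1.5,"ty":0,"tz":36,"turn":0},{"tx":-1.5,"ty":0,"tz":36,"turn":0}]'; python3 go.py .5683 -.2583 .1985 -10.5;  python3 - <<'E'
from tri import *
import cv2
a=ctrl.grab_frame('side');b=ctrl.grab_frame('top')
cv2.imwrite('pics/side5.png',a);cv2.imwrite('pics/top5.png',b)
c=lambda i,x,y:cv2.convertScaleAbs(cv2.resize(i[y:y+60,x:x+40],(400,600),interpolation=cv2.INTER_CUBIC),alpha=1.8,beta=10)
cv2.imwrite('pics/c5.png',np.hstack([c(a,285,115),c(b,385,195)]))
E
```

```text
time: 12.45
position: [0.5685, -0.2584, 0.1984]
orientation: [2.416, 2.007, 0.0]
contact_force: [0.1, -0.5, -1.5]
width: 0.0224
gripper_force: 58.8
t 12.45 pos [ 0.5685 -0.2584  0.1984] yaw -10.565858522659246 zaxis [ 0.0002 -0.0001 -1.    ] w 0.02242981773772722 F [ 0.1326 -0.4569 -1.4781] g 58.76274526119232
shift mm [ 0.0891 -0.2104 -0.0955] turn -0.06585852265924608
```

View pics/c5.png

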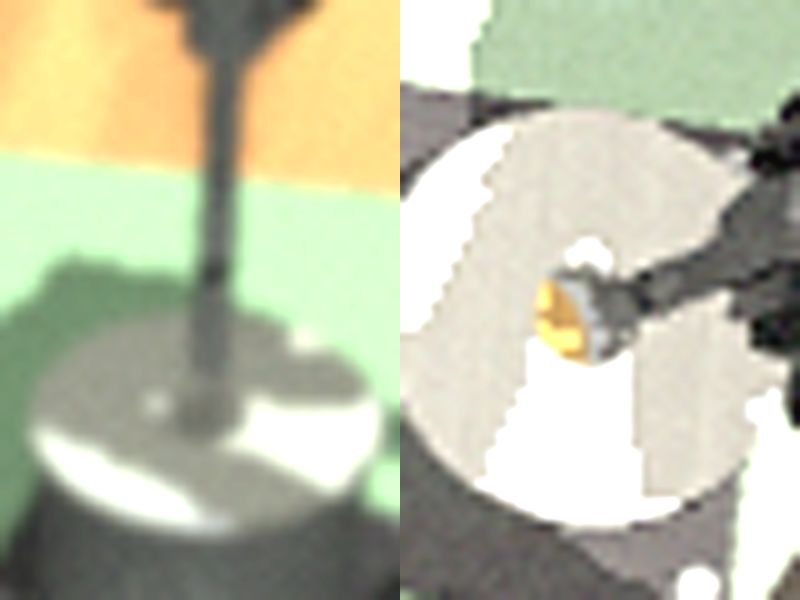

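```bash
python3 - <<'E'
from tri import *
np.set_printoptions(precision=2,suppress=True)
H=np.array([.5685,-.2576,.076])
for n in('side','top'):
    o=proj(n,H)
    print(n,o,'d/dx,dy,dz per mm',[proj(n,H+[*(d*.001)])-o for d in np.eye(3)],{h:proj(n,H+[0,0,h/1000])-o for h in(8,10,12,14,43,45,47,49)})
E
```

```text
side [306.21 156.01] d/dx,dy,dz per mm [array([-0.37, -0.05]), array([-0.06,  0.23]), array([ 0.02, -0.3 ])] {8: array([ 0.14, -2.44]), 10: array([ 0.17, -3.06]), 12: array([ 0.2 , -3.67]), 14: array([ 0.24, -4.29]), 43: array([  0.75, -13.45]), 45: array([  0.78, -14.09]), 47: array([  0.82, -14.74]), 49: array([  0.85, -15.39])}
top [403.21 225.33] d/dx,dy,dz per mm [array([-0.02, -0.45]), array([-0.45,  0.  ]), array([ 0.14, -0.05])] {8: array([ 1.13, -0.44]), 10: array([ 1.41, -0.55]), 12: array([ 1.7 , -0.66]), 14: array([ 1.99, -0.78]), 43: array([ 6.3 , -2.46]), 45: array([ 6.61, -2.58]), 47: array([ 6.92, -2.7 ]), 49: array([ 7.23, -2.83])}
```

```bash
python3 - <<'E'
import cv2,numpy as np
np.set_printoptions(linewidth=220)
for f,r,c in(('top4',(216,232),(396,424)),('top5',(217,232),(396,424)),('side5',(136,162),(297,314))):
    g=cv2.imread(f'pics/{f}.png',0);print(f,r,c)
    for y in range(*r):print(y,' '.join('%3d'%v for v in g[y,c[0]:c[1]]))
E
```

```text
top4 (216, 232) (396, 424)
216 118 117 118 115 116 116 116 114 118 111 112 115 116 116 117 115 114 116 113 113 117 120 120 119 113  53  44  45
217 118 116 115 117 116 117 112 115 115 123 160 113 117 116 117 115 116 111 113 116 118 124 118  76  41  44  44  48
218 116 118 117 116 117 116 114 128 166 163 162 158 114 117 117 115 118 119 120 116  78  78  36  37  40  47  48  52
219 119 117 115 115 117 116 114 124 165 162 162 158 113 118 120 119 123 117  60  39  47  51  42  45  47  45  42  53
220 119 119 116 116 118 118 128 169 165 162 164 159 115 123 118  80  70  30  34  49  48  51  44  47  49  50  45  54
221 118 121 117 119 117  98  91  98 121 156 162 116 114  74  43  49  49  31  42  56  57  56  48  47  42  52  86  77
222 117 119 116 113  88  70  64  61  67 100  77 115  97  45  52  56  47  27  39  61  53  46  40  53  92 123 120 113
223 116 120 118 119  89 107 102  79  53  56  68  77 103  53  54  56  59  45  25  21  28  45  94 120 118 114 113  90
224 117 115 117 134  88  94 103 101  76  52  53  64  87  54  58  58  52  63  85  91 125 126 120 115 116 114 114 110
225 117 118 120 138 131  88  
[... 3749 characters left out ...]
  80  82  75  68  64  60  67  75  79  79  78  79  78
153  80  81  81  83  82  79  75  72  67  66  70  77  82  85  83  82  80
154  80  80  90  96  92  77  71  68  64  64  67  77  92 104 105  93  87
155  81  82  93 106  97  78  64  63  60  62  67  76 103 129 133 121 111
156  82  82  89  92  87  71  60  61  57  62  67  78 108 140 150 146 143
157  83  81  81  82  75  69  60  58  60  62  71  87 118 146 156 155 154
158  82  83  83  79  77  73  66  65  65  71  90 113 136 149 156 156 156
159  83  83  81  82  81  80  78  74  76  87 105 123 134 143 149 154 155
160  88  87  85  83  84  82  82  83  82  86  93 100 106 115 129 142 149
161 113 105  96  86  83  82  82  83  82  83  85  84  85  89  99 115 131
```

The pixel values show the rod is within 0.5 mm of the hole in x and about 1.5 mm off towards −y, against 6 mm of clearance. Correcting, then lowering 38 mm of the roughly 47 needed.

```bash
python3 -m handwheel '[{"tx":1,"ty":-0.4,"tz":0,"turn":0},{"tx":1.5,"ty":-0.6,"tz":0,"turn":0},{"tx":1.5,"ty":-0.6,"tz":2,"turn":0},{"tx":1.5,"ty":-0.6,"tz":5,"turn":0},{"tx":1.5,"ty":-0.6,"tz":9,"turn":0},{"tx":1.5,"ty":-0.6,"tz":13,"turn":0},{"tx":1.5,"ty":-0.6,"tz":17,"turn":0},{"tx":1.5,"ty":-0.6,"tz":20,"turn":0}]'; python3 -m handwheel '[{"tx":0,"ty":0,"tz":4,"turn":0},{"tx":0,"ty":0,"tz":8,"turn":0},{"tx":0,"ty":0,"tz":12,"turn":0},{"tx":0,"ty":0,"tz":15,"turn":0},{"tx":0,"ty":0,"tz":17,"turn":0},{"tx":0,"ty":0,"tz":18,"turn":0},{"tx":0,"ty":0,"tz":18,"turn":0},{"tx":0,"ty":0,"tz":18,"turn":0}]'; python3 go.py .5682 -.2568 .1605 -10.5;  python3 - <<'E'
from tri import *
import cv2
a=np.mean([ctrl.grab_frame('side') for _ in range(4)],0).astype('u1');b=np.mean([ctrl.grab_frame('top') for _ in range(4)],0).astype('u1')
cv2.imwrite('pics/side6.png',a);cv2.imwrite('pics/top6.png',b)
c=lambda i,x,y:cv2.convertScaleAbs(cv2.resize(i[y:y+30,x:x+20],(400,600),interpolation=cv2.INTER_CUBIC),alpha=1.8,beta=10)
cv2.imwrite('pics/c6.png',np.hstack([c(a,295,138),c(b,395,212)]))
for g,r,q in((a,(146,162),(297,314)),(b,(217,232),(396,418))):
    g=cv2.cvtColor(g,cv2.COLOR_BGR2GRAY)
    for y in range(*r):print(y,' '.join('%3d'%v for v in g[y,q[0]:q[1]]))
E
```

```text
time: 13.22
position: [0.5678, -0.2567, 0.1775]
orientation: [-2.416, -2.007, 0.0]
contact_force: [-0.8, -0.2, -0.7]
width: 0.0228
gripper_force: 58.8
time: 13.88
position: [0.5681, -0.2568, 0.1604]
orientation: [2.416, 2.007, 0.0]
contact_force: [0.1, -0.1, -0.9]
width: 0.0226
gripper_force: 58.8
t 13.8833 pos [ 0.5681 -0.2568  0.1604] yaw -10.565347548768683 zaxis [ 0.0002 -0.0001 -1.    ] w 0.022642529180318435 F [ 0.0502 -0.108  -0.9231] g 58.76298666000366
shift mm [ 0.051   0.0884 -0.1102] turn -0.06534754876868298
146  72  73  72  73  74  74  70  55  49  51  58  80 105 114 121 125 129
147  79  78  79  79  80  79  72  56  47  50  54  70  84  91  96 104 112
148  81  81  82  82  81  81  74  58  50  51  56  70  79  80  81  84  91
149  82  81  82  80  82  81  74  59  52  52  58  73  80  80  80  79  82
150  82  82  82  82  81  80  74  59  53  54  59  72  81  81  80  80  82
151  83  82  82  82  83  81  75  59  54  53  59  72  80  81  81  80  81
152  82  82  81  82  82  81  73  56  51  54  58  73  81  81  81  81  80
153  81  81  82  81  82  79  69  49  42  43  52  71  80  82  81  81  
[... 1258 characters left out ...]
  51  53  43  47  46  45  52  53  53  52  27  28  23   5
225 120 130 159  91  69  68  22  50  55  59  50  52  48  53  59  32  26  13  29  42  22   9
226 132 167 127  43  51  51  24  62  63  63  50  51  48  51  55  31  55  44  42  33  19  11
227 129 167 136  51  59  57  28  40  62  50  49  53  74 129 104  49  51  45  48  35  24  18
228 130 170 163  52  59  61  59  34  42  74  43  70  85 125 101  48  55  48  49  24  20  12
229 129 168 163 109  57  58  79  90 111  94  50  66 110 121 100  66  34  22  15  15  20  15
230 169 167 167 167 137  72  92  99 104  60  59 107 125 123 123 123  93  14  15   9  16  24
231 167 165 165 166 168 169 148 127 117  99 122 124 123 122 123 121  88   7  12  17  12  18
```

View pics/c6.png

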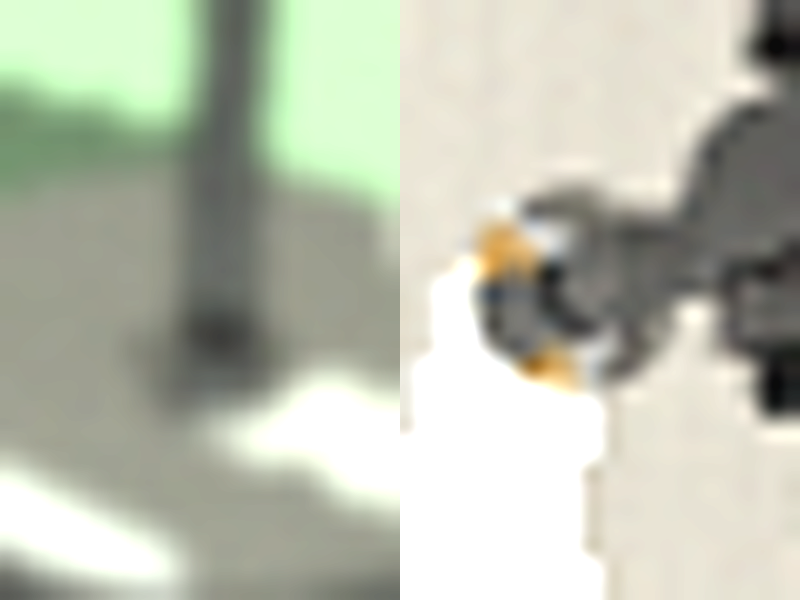

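The band's ring is centred at about (404.4,225.9) in the top view, with the hole at (403.3,225.9). Centring error is under 1 mm. The drop left is 8.9 mm by vision and 9.3 mm by the grip kinematics, so I'll take the last 9.2 mm slowly.

```bash
python3 -m handwheel '[{"tx":0,"ty":0.3,"tz":1,"turn":0},{"tx":0,"ty":0.6,"tz":3,"turn":0},{"tx":0,"ty":0.6,"tz":5,"turn":0},{"tx":0,"ty":0.6,"tz":7,"turn":0},{"tx":0,"ty":0.6,"tz":8.4,"turn":0},{"tx":0,"ty":0.6,"tz":9.2,"turn":0},{"tx":0,"ty":0.6,"tz":9.2,"turn":0},{"tx":0,"ty":0.6,"tz":9.2,"turn":0}]'; python3 go.py .5687 -.2568 .1512 -10.5;  python3 - <<'E'
from tri import *
import cv2
a=np.mean([ctrl.grab_frame('side') for _ in range(4)],0).astype('u1');b=np.mean([ctrl.grab_frame('top') for _ in range(4)],0).astype('u1')
cv2.imwrite('pics/side7.png',a);cv2.imwrite('pics/top7.png',b)
c=lambda i,x,y:cv2.convertScaleAbs(cv2.resize(i[y:y+30,x:x+20],(400,600),interpolation=cv2.INTER_CUBIC),alpha=1.8,beta=10)
cv2.imwrite('pics/c7.png',np.hstack([c(a,295,138),c(b,395,212)]))
for g,r,q in((a,(148,162),(297,314)),(b,(219,233),(394,414))):
    g=cv2.cvtColor(g,cv2.COLOR_BGR2GRAY)
    for y in range(*r):print(y,' '.join('%3d'%v for v in g[y,q[0]:q[1]]))
E
python3 go.py .5687 -.2568 .1512 -10.5
```

```text
time: 14.95
position: [0.5686, -0.2569, 0.151]
orientation: [-2.416, -2.007, 0.0]
contact_force: [0.1, -0.7, -0.8]
width: 0.0226
gripper_force: 58.8
t 14.95 pos [ 0.5686 -0.2569  0.151 ] yaw -10.564275583796665 zaxis [-0.0001  0.     -1.    ] w 0.022565044080266227 F [ 0.1336 -0.7073 -0.8134] g 58.76261830329895
shift mm [ 0.1     0.066  -0.1589] turn -0.06427558379666465
148  81  82  82  81  82  80  72  55  47  50  57  72  79  80  81  85  91
149  81  81  81  81  81  80  73  55  49  52  60  72  80  80  81  80  82
150  82  82  81  80  81  81  73  56  51  53  61  74  80  81  81  80  82
151  82  82  81  83  82  81  73  57  52  54  61  74  80  81  81  81  82
152  81  82  82  82  83  80  72  57  54  55  61  74  80  80  82  80  80
153  82  81  82  82  81  76  65  55  53  56  59  72  80  81  80  80  81
154  82  82  82  80  76  69  59  51  54  55  59  68  76  82  83  83  81
155  83  82  82  79  72  64  50  48  52  53  52  60  71  85  92  89  82
156  82  83  82  80  75  63  46  38  42  45  48  61  81 106 118 109  94
157  84  82  83  82  81  73  52  37  38  43  56  80 112 136 146 137 122
158  
[... 985 characters left out ...]
6  37  57  49  51  51  49  58  77  70  50  45  44  41
228 122 118 126 170 163  52  57  37  25  33  58  85  57  72  73  69  50  46  50  48
229 121 129 170 166 163 108  58  75  79 106 111  90  50  69 106  76  51  28  28  18
230 121 128 168 165 167 168 145  71  93  98 105  59  60 106 127 127 123  30  16  22
231 120 129 167 165 165 166 168 167 148 127 116  89 122 125 123 123 119  35  18  25
232 120 129 168 165 165 164 165 166 167 169 164 118 120 121 122 122 119  58  15  12
t 15.35 pos [ 0.5686 -0.2569  0.1511] yaw -10.567423813212903 zaxis [ 0.0001 -0.0001 -1.    ] w 0.022911158614067038 F [-0.0036 -0.1671 -1.2476] g 58.763322830200195
shift mm [ 0.1513  0.0431 -0.0566] turn -0.06742381321290303
```

View pics/c7.png

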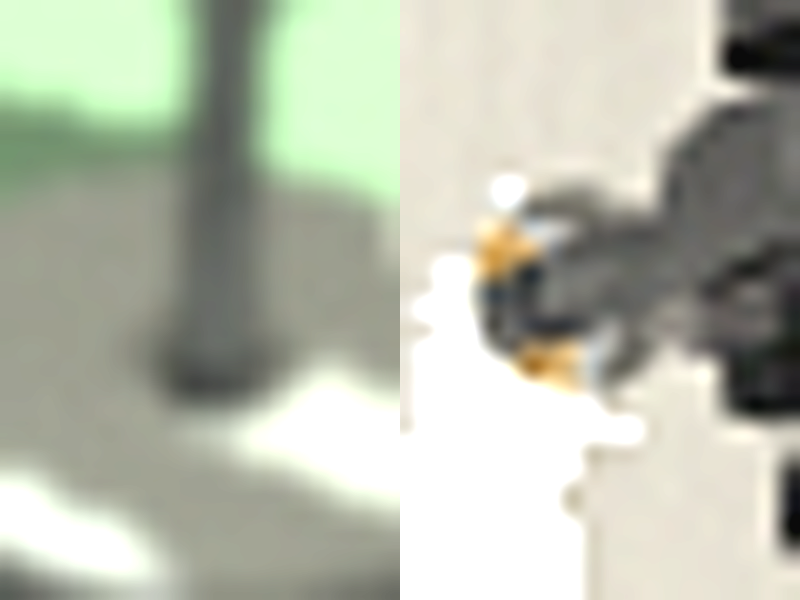

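The band ring (403.3,226.0) coincides with the hole centre (403.3,225.9). It sits level with the cover face in the side view and there is no contact force. Handing in.

```bash
python3 -m handwheel '[{"tx":0,"ty":0,"tz":0,"turn":0},{"tx":0,"ty":0,"tz":0,"turn":0},{"tx":0,"ty":0,"tz":0,"turn":0},{"tx":0,"ty":0,"tz":0,"turn":0},{"tx":0,"ty":0,"tz":0,"turn":0},{"tx":0,"ty":0,"tz":0,"turn":0},{"tx":0,"ty":0,"tz":0,"turn":0},{"tx":0,"ty":0,"tz":0,"turn":0}]' && python3 -c "
from station import ctrl
print(ctrl.close_job())"
```

```text
time: 16.02
position: [0.5686, -0.2569, 0.1511]
orientation: [-2.417, -2.007, -0.0]
contact_force: [0.8, -0.7, -1.5]
width: 0.0224
gripper_force: 58.8
the job is handed in; nothing more can be done
None
```

Handed in at 16 s: the cover is pushed home and the probe is held still, centred in the guide hole to within about 0.5 mm, with its band level with the cover's top to about 1 mm by my measurements; no contact showed in the force readings, and the judge's result was not returned.

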